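# Lay a standing channel down in the inspection frame

## Task

Without gripping or lifting it, slide the taller, wider sheet-metal channel sideways along the granite, still standing, until it is opposite the middle of the taped inspection frame. Then push it high on its flat back so that it tips over and lies inside the frame, with its flat holed back facing up for measuring. Leave the short channel and everything else where they stand.

Things in the scene. Friction and masses are not known exactly. Their poses are not given: they have to be found in the camera images.
- frame: Inspection frame of pale tape stuck flat on the granite (no height, fixed). The opening inside the tape is 150 mm along the frame's x and 140 mm along its y; the tape is 10 mm wide all round. Origin: centre of the frame, at surface height. Its x axis points across the frame from the edge where the channels stand (the -x edge) to the far edge; the yaw is measured so.
- channel: The channel to lay down: lipped C-section of 3 mm sheet metal standing on end, 110 mm tall, 100 mm wide (along its y), 34 mm deep (along its x), 0.35 kg. Flat back with six dark holes: the face at x = -17 mm. Side walls: y = +-50 mm. Open, lipped front: x = +17 mm, facing the frame. Origin: centre of its underside, z up. Pushed half-way up (45 mm) on a side wall it slides, still standing.
- channel_center (a point): Centre of the channel's envelope, 55 mm above its underside. At the start it is 65 to 79 mm before the frame's centre (frame x), 95 to 115 mm to one side (frame y), turned up to 0.1 rad from the frame. Pushed on the back 90 mm up it pivots on its front bottom edge, overbalances after about 0.4 rad (40 to 45 mm of travel there) and comes to lie with its centre about 72 mm ahead of where it stood.
- corner_a (a point): Corner of the channel's flat back: bottom end, +y side.
- corner_b (a point): Corner of the channel's flat back: bottom end, -y side.
- corner_c (a point): Corner of the channel's flat back: top end, +y side.
- corner_d (a point): Corner of the channel's flat back: top end, -y side.
- short_channel_center (a point): Bystander: a short channel of the same kind, 65 mm tall, 50 mm wide, 34 mm deep, standing on the other side of the same edge of the frame, about 95 to 115 mm from the frame's middle line. The point is its centre, half-way up.
- ring_gauge: Bystander: steel ring, 64 mm outside, 22 mm high, beside the frame; origin under its centre.
- plug_gauge_center (a point): Bystander: turned steel plug gauge standing upright, 26 mm across, 75 mm tall, on the other side of the frame; the point is half-way up.
- gauge_case: Bystander: closed wooden case 60 x 110 x 35 mm (x, y, z) beyond the frame; origin under its centre.
- angle_bracket: Bystander: steel angle bracket 60 x 50 mm, 50 mm tall, far to the right; origin under its centre.
- screwdriver_grip (a point): Bystander: a screwdriver lying far to the left; the point is on its handle.
- parts_cup: Bystander: open blue plastic cup, 70 mm across, 60 mm tall, far to the left; origin under its centre.

How it is judged (in metres and radians):
On the way, in this order (a step that is already met when the one before it is completed fails the run):
1. the channel, still standing, has been slid opposite the middle of the frame (within 25 mm) (y of channel_center in the frame of frame between -0.025 and 0.025 m and angle between channel's own z axis and vertical below 0.1 rad and height (world z) of channel_center below 0.059 m), for 0.2 s.
2. the channel has been tipped over and lies flat in the frame, back up (angle between channel's own x axis and vertical above 3 rad and height (world z) of channel_center below 0.024 m and x of corner_a in the frame of frame between -0.083 and 0.083 m and y of corner_a in the frame of frame between -0.078 and 0.078 m and x of corner_b in the frame of frame between -0.083 and 0.083 m and y of corner_b in the frame of frame between -0.078 and 0.078 m and x of corner_c in the frame of frame between -0.083 and 0.083 m and y of corner_c in the frame of frame between -0.078 and 0.078 m and x of corner_d in the frame of frame between -0.083 and 0.083 m and y of corner_d in the frame of frame between -0.078 and 0.078 m), for 0.2 s.
At the end, for the whole second after the job is handed in: The channel lies flat and still, its holed back up (within 8 degrees of level), with all four corners of the back inside the frame; overlapping the tape by up to 8 mm is allowed (all of step 2 and linear speed of channel below 0.01 m/s); the robot touches nothing.
It fails at once if the channel is lifted off the surface (height (world z) of channel_center above 0.075 m or (angle between channel's own z axis and vertical below 0.1 rad and height (world z) of channel_center above 0.064 m) or (angle between channel's own x axis and vertical above 3 rad and height (world z) of channel_center above 0.04 m)).
It fails at once if a bystander is moved more than 15 mm or knocked over (distance of any of short_channel_center, ring_gauge, plug_gauge_center, gauge_case, angle_bracket, screwdriver_grip, parts_cup from where it was at the start of the episode above 0.015 m).
It also fails if it takes over 56 s, if anything falls off the work surface, if the arm or the gripper's body presses on something with over 40 N, if the wrist force passes 120 N, or if a joint passes its speed limit or range.

## Robot

A 6-joint arm with a two-finger parallel gripper is mounted at the origin on the work surface. World frame = base frame: x ahead of the robot, y to its left, z up, the work surface at z = 0. Lengths are in mm, angles in rad, forces in N, time in s.
With the tool pointing down it reaches from about 350 to 775 mm from the base axis. Payload 7.3 kg.
Tool frame: the origin (TCP) lies midway between the tips of the shut fingers; the grasp point (between the pads) lies 19 mm behind it (bot.grip_depth is the distance from the TCP to the grasp point, in mm); z points along the fingers, x is the direction in which the jaws open and shut, and the axes are right-handed (so a half turn about z gives the same grasp; the last joint's range is limited). The gripper opens to 92 mm and grips with 3 to 60 N. Pads are 19 mm wide; open, the fingers measure 130 mm over their backs; the gripper's body (75 mm by 190 mm) begins 47 mm behind the grasp point.
Start: joints at [1.157, 0.342, 1.524, -0, 1.275, -0.146], TCP at [138.905, 506.311, 226.741] pointing down, gripper open.
Joint ranges: [-2.53, 2.53], [-0.77, 2.02], [0.04, 2.7], [-1, 4.14], [0.28, 2.66], [-3.11, 3.11]. Speed limits (rad/s): [2.57, 2.57, 3.14, 3.14, 3.14, 3.14].

## Interface

Orientations are given as [roll, pitch, yaw] about the fixed x, y, z axes, in that order (R = Rz(yaw) Ry(pitch) Rx(roll)).
In Python, from plant import bot gives the robot as it stands. The module is installed in compiled form; this text tells all that it offers.
- The arm moves only by the shell command python3 -m inch 'ROWS'. ROWS is JSON, a list that holds one entry, the list of rows, each a list of 7 numbers: the shift along the tool's x, y, z each as a share of 0.2 m, from -1 to 1, then the turn, a rotation vector about the tool's x, y, z each as a share of 45 degrees, from -1 to 1, then the closure, from -1 (fully open) to 1 (shut), so that 0 is half open. A call has exactly 10 rows; each row is the pose to reach, as a shift and turn from the pose commanded when the call began, along the tool's axes at that moment; what a row does not reach only later rows make up. A row lasts 1/8 s, in which the tool goes at most 62.5 mm and 10.7 degrees, less where a joint would pass 70% of its speed; a pose out of reach is approached as far as the arm can. A call with a number of a shift or a turn outside -1 to 1 is refused whole. A call with a gripper value outside its range is refused whole. The fingers move at their own pace and stop on an object; the grip force is fixed at half the most. Time passes only in rows, so rows that repeat a pose let the fingers close, or fill a call up. It gives the time, the measured TCP pose, the force and the opening at its end, in the units of the state.
- bot.get_obs(): the state, without advancing time (a new reading comes with each control period).
- bot.capture(name): name is "side" or "top"; returns the picture (480x640x3 uint8, red, green, blue); there is no depth.
- bot.camera_params(name): a dict with "fx", "fy", "cx", "cy" (pixels), "R" (3x3) and "t" (3): a world point X has camera coordinates R X + t. Camera axes: x right, y down, z forward; pixel columns grow to the right and rows downward; lengths in mm; the calibration is good to about 2 mm. A picture is of the moment at which its call begins. camera_params takes no time and is no camera call.
- bot.close_job(): hands the job in, once; it reports no verdict.
The state is a dict: "time": time; "joint_positions": joint angles; "dq": joint speeds; "tau": joint torques, N m; "tool_pos": TCP position; "tcp_rot": TCP orientation; "contact_force": force on the tool from outside, world axes, zero at the start; "moment": the same for the moment, N m; "grip_width": finger opening in mm.
Only numpy, scipy, OpenCV 4.12 (cv2) and the standard library are available. Lean on these libraries where they do the work, as an engineer would, in place of code of your own. Each camera call takes 0.05 s, during which the arm holds its last target.

## Working session

There is one attempt and no reset: what is moved stays moved. The work goes in short steps, Python scripts to look and compute and a shell command to move; the robot and the scene stay as the last step left them, time stands still between calls to the robot, and variables do not carry over. Pictures are saved under pics/ and viewed, and the job is handed in when it is done.

```bash
mkdir -p pics; ls
python3 - <<'E'
from plant import bot
import cv2
print(bot.get_obs())
for n in("side","top"):
    im=bot.capture(n); cv2.imwrite(f"pics/{n}0.png",im[:,:,::-1]); p=bot.camera_params(n); print(n,p)
E
```

```text
pics
{'time': 0.0, 'joint_positions': array([ 1.15699950e+00,  3.42756766e-01,  1.52501708e+00, -1.71151081e-05,
        1.27537995e+00, -1.45998718e-01]), 'dq': array([ 0.00026886, -0.00036931, -0.00017864,  0.00023059,  0.00129792,
        0.00040922]), 'tau': array([ 8.16277807e-04, -4.31248891e+01, -2.44215167e+01,  7.18762167e-02,
        5.58859447e-02, -1.38344622e-04]), 'tool_pos': array([138.73898908, 505.91914197, 226.02726642]), 'tcp_rot': array([-3.14138173e+00,  1.54691655e-03,  1.30300338e+00]), 'contact_force': array([-0.33698956,  0.32672535,  0.45193572]), 'moment': array([-0.03035646, -0.02062377, -0.0352808 ]), 'grip_width': 91.65542406782697}
side {'fx': 621.2769569314321, 'fy': 621.2769569314321, 'cx': 321.8044496830243, 'cy': 240.77198125022105, 'R': array([[ 0.8153788 , -0.57860014, -0.01947547],
       [-0.4078306 , -0.55019915, -0.72866666],
       [ 0.41089124,  0.60208204, -0.68459156]]), 't': array([-489.17626459,  310.04062596, 1297.08436975])}
top {'fx': 452.3313254913197, 'fy': 452.3313254913197, 'cx': 317.18570468752387, 'cy': 237.7179732815195, 'R': array([[-0.00992926, -0.99966442, -0.02392611],
       [-0.99428605,  0.01241344, -0.10602436],
       [ 0.10628579,  0.02273666, -0.99407564]]), 't': array([  10.39975848,  590.45241613, 1049.16419469])}
```

View pics/side0.png

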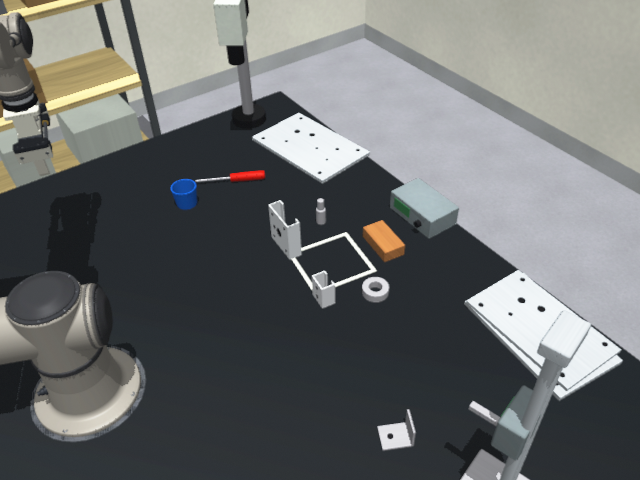

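View pics/top0.png

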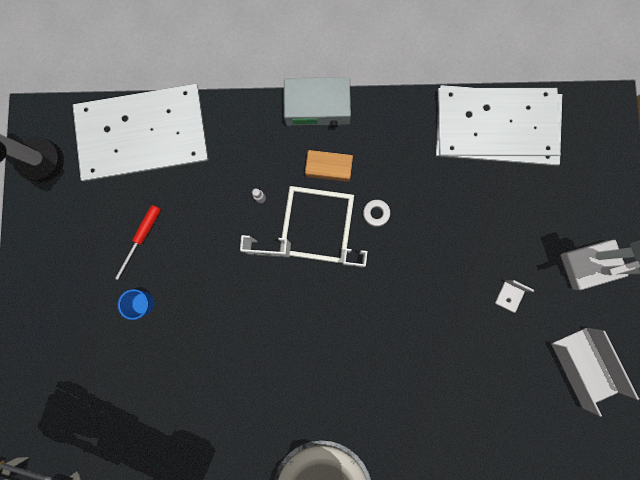

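The side view shows the tall channel at about (284,230), the short one at (323,290) and the frame around (335,262). In the top view the channel is at (263,246), the short one at (355,257) and the frame at (319,223). I'll zoom in on these.

Run:
```python
import cv2
a=cv2.imread("pics/top0.png")[140:290,220:420]; cv2.imwrite("pics/top0z.png",cv2.resize(a,None,fx=4,fy=4,interpolation=cv2.INTER_CUBIC))
a=cv2.imread("pics/side0.png")[180:330,240:420]; cv2.imwrite("pics/side0z.png",cv2.resize(a,None,fx=4,fy=4,interpolation=cv2.INTER_CUBIC))
```

```text
(no output)
```

View pics/top0z.png

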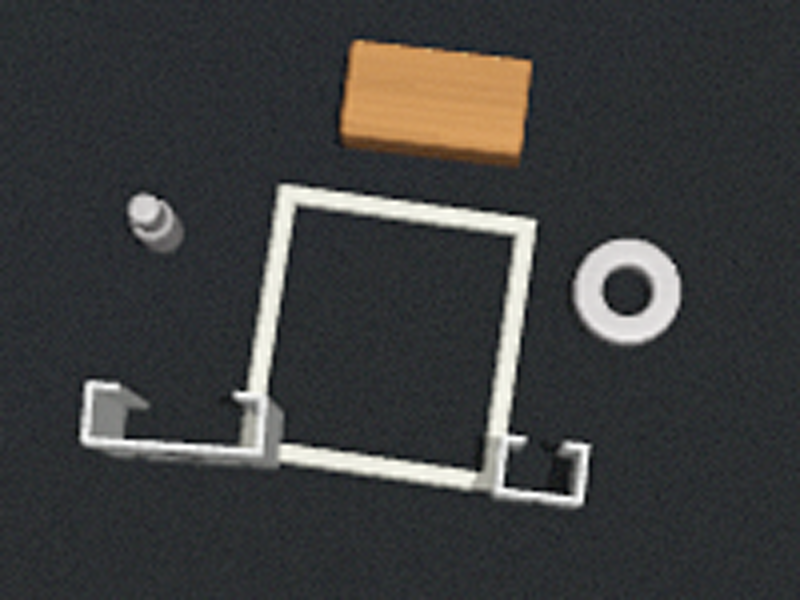

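View pics/side0z.png

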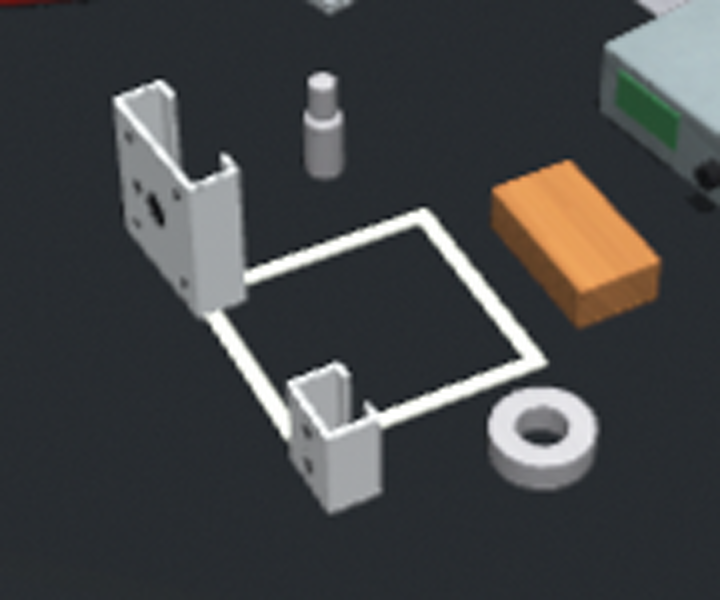

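```bash
cat > h.py <<'E'
import numpy as np, json
from plant import bot
C={n:bot.camera_params(n) for n in("side","top")}
def ray(n,uv):
    p=C[n]; R=np.array(p["R"]); t=np.array(p["t"])
    d=R.T@np.array([(uv[0]-p["cx"])/p["fx"],(uv[1]-p["cy"])/p["fy"],1]); return -R.T@t,d/np.linalg.norm(d)
def onz(n,uv,z=0):
    o,d=ray(n,uv); return o+d*(z-o[2])/d[2]
def tri(a,b):
    (o1,d1),(o2,d2)=ray("side",a),ray("top",b)
    s=np.linalg.lstsq(np.c_[d1,-d2],o2-o1,rcond=None)[0]
    p,q=o1+s[0]*d1,o2+s[1]*d2
    return (p+q)/2,np.linalg.norm(p-q)
Zt=lambda x,y:((x+.5)/4-.5+220,(y+.5)/4-.5+140)
Zs=lambda x,y:((x+.5)/4-.5+240,(y+.5)/4-.5+180)
E
python3 - <<'E'
from h import *
import cv2
np.set_printoptions(precision=1,suppress=True)
print("channel tops (tri)")
for k,s,t in [("backL",(115,98),(82,443)),("backR",(192,190),(265,456)),("frontL",(167,82),(87,382)),("frontR",(240,170),(268,396))]:
    print(k,tri(Zs(*s),Zt(*t)),"top@110",onz("top",Zt(*t),110),"side@110",onz("side",Zs(*s),110))
print("bottom back R",onz("side",Zs(205,317)),"bottom front R",onz("side",Zs(243,300)))
# tape
def cents(n):
    im=cv2.imread(f"pics/{n}0.png").astype(int)
    b,g,r=im[...,0],im[...,1],im[...,2]
    return ((r-b)>8)&(g>150)
for n,roi in(("top",(180,270,275,360)),("side",(225,295,285,385))):
    m=cents(n); y0,y1,x0,x1=roi
    mm=np.zeros_like(m); mm[y0:y1,x0:x1]=m[y0:y1,x0:x1]
    v,u=np.nonzero(mm); P=np.array([onz(n,(a,b))[:2] for a,b in zip(u,v)])
    print(n,len(P),P.min(0),P.max(0)); np.save(f"{n}.npy",P)
    cv2.imwrite(f"pics/m{n}.png",cv2.resize((mm*255).astype(np.uint8)[y0-10:y1+10,x0-10:x1+10],None,fx=5,fy=5,interpolation=0))
E
```

```text
channel tops (tri)
backL (array([558.1, 172.3, 108.8]), np.float64(4.365973919615678)) top@110 [556.1 173.2 110. ] side@110 [559.2 169.9 110. ]
backR (array([549.5,  70.6, 109.3]), np.float64(4.170294370388396)) top@110 [547.7  71.6 110. ] side@110 [551.   68.9 110. ]
frontL (array([593.5, 169.8, 105.7]), np.float64(6.737420689802554)) top@110 [590.  170.6 110. ] side@110 [593.8 163.7 110. ]
frontR (array([583. ,  68.9, 108.8]), np.float64(4.280515598237702)) top@110 [581.   69.8 110. ] side@110 [584.2  66.8 110. ]
bottom back R [553.9  69.9   0. ] bottom front R [581.7  68.4   0. ]
top 1004 [536.  -85.4] [724.4  93.7]
side 256 [762.7 -44.6] [823.7  53.1]
```

Run:
```python
import cv2,numpy as np
a=cv2.imread("pics/mtop.png");b=cv2.imread("pics/mside.png")
h=max(a.shape[0],b.shape[0]);c=np.zeros((h,a.shape[1]+b.shape[1]+10,3),np.uint8);c[:a.shape[0],:a.shape[1]]=a;c[:b.shape[0],a.shape[1]+10:]=b
cv2.imwrite("pics/mm.png",cv2.resize(c,None,fx=.7,fy=.7))
```

```text
(no output)
```

View pics/mm.png

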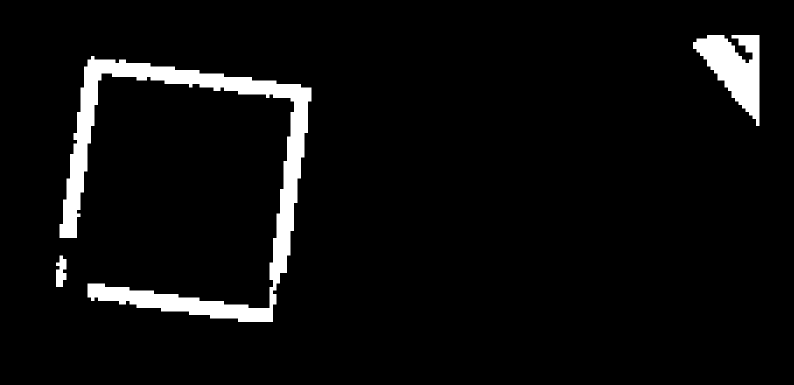

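The top mask outlines the frame cleanly. The side mask caught only the wooden case, so I'll fit the frame from the top view and check it against the side view's corners.

Run:
```python
from h import *
import cv2
np.set_printoptions(precision=2,suppress=True)
P=np.load("top.npy")
# yaw guess & centre
yaw=-0.1; c=np.array([635.,5.])
for it in range(6):
    ax=np.array([np.cos(yaw),np.sin(yaw)]); ay=np.array([-ax[1],ax[0]])
    q=np.c_[(P-c)@ax,(P-c)@ay]
    L={}
    for k,i,s in(("far",0,1),("near",0,-1),("left",1,1),("right",1,-1)):
        o=80 if i==0 else 75
        sel=(abs(q[:,i]-s*o)<9)&(abs(q[:,1-i])<58)
        if k=="right": sel&=q[:,0]>-30
        if k=="left": sel&=q[:,0]>-20
        if k=="near": sel&=(q[:,1]>-50)
        sl,b=np.polyfit(q[sel,1-i],q[sel,i],1); L[k]=(sl,b,sel.sum())
    d=(-L["far"][0]-L["near"][0]*0+L["left"][0]+L["right"][0])/3
    c=c+ax*(L["far"][1]+L["near"][1])/2+ay*(L["left"][1]+L["right"][1])/2; yaw+=d
print(c,yaw,L)
# side check of outer corners
print("side far-left outer",onz("side",Zs(424,207)),"far-right",onz("side",Zs(547,362)))
ax=np.array([np.cos(yaw),np.sin(yaw)]); ay=np.array([-ax[1],ax[0]])
print("pred",c+ax*85+ay*80,c+ax*85-ay*80)
# channel in frame coords, by top view, and side
for nm,pts in(("top",[(556.1,173.2),(547.7,71.6),(590,170.6),(581,69.8)]),("side",[(559.2,169.9),(551,68.9),(593.8,163.7),(584.2,66.8)])):
    p=np.array(pts); q=np.c_[(p-c)@ax,(p-c)@ay]; print(nm,q,q.mean(0),p.mean(0)," yaw world",np.arctan2(*( (p[0]-p[1])*[-1,1] )), "back mid",p[:2].mean(0))
```

```text
[628.68   5.92] -0.15715219246573342 {'far': (np.float64(-0.003410533683187777), np.float64(80.05030066868873), np.int64(203)), 'near': (np.float64(0.0025918034923537885), np.float64(-80.05030053455424), np.int64(191)), 'left': (np.float64(-0.006774261960336854), np.float64(75.15511657257996), np.int64(143)), 'right': (np.float64(0.003363713817362528), np.float64(-75.1551166302404), np.int64(165))}
side far-left outer [726.59  69.95   0.  ] far-right [702.17 -88.55   0.  ]
pred [725.15  71.63] [700.11 -86.4 ]
top [[-97.86 153.86]
 [-90.26  52.2 ]
 [-63.98 156.6 ]
 [-57.09  55.63]] [-77.3  104.57] [568.7 121.3]  yaw world -0.08248955390966056 back mid [551.9 122.4]
side [[-94.29 151.09]
 [-86.58  50.05]
 [-59.14 150.38]
 [-53.46  53.17]] [-73.37 101.17] [572.05 117.33]  yaw world -0.08101043688345634 back mid [555.1 119.4]
```

```bash
cat >> h.py <<'E'
from scipy.spatial.transform import Rotation as Ro
YAW=-0.157; FC=np.array([629.4,4.9])
AX=np.array([np.cos(YAW),np.sin(YAW)]); AY=np.array([-AX[1],AX[0]])
def f2w(x,y): return FC+AX*x+AY*y
def w2f(p): p=np.asarray(p)[:2]-FC; return np.array([p@AX,p@AY])
def Rt(psi,tilt=0.):  # tool y horizontally along (sin psi,-cos psi); tilt: tip forward along tool y
    R=Ro.from_euler("z",psi)*Ro.from_euler("x",np.pi)
    return R*Ro.from_euler("x",-tilt) if (R*Ro.from_euler("x",-tilt)).as_matrix()[:,2]@R.as_matrix()[:,1]>=0 else R*Ro.from_euler("x",tilt)
def step(pos,R1,pose=None):
    if pose is None:
        o=bot.get_obs(); pose=(o["tool_pos"],Ro.from_euler("xyz",o["tcp_rot"]))
    p0,R0=pose
    d=R0.inv().apply(np.array(pos)-p0)/200; r=(R0.inv()*R1).as_rotvec()/np.radians(45)
    return np.round(np.r_[d,r],4)
E
python3 - <<'E'
from h import *
np.set_printoptions(suppress=True)
print("plug base",w2f(onz("top",Zt(170,240))), "ring",w2f(onz("top",Zt(628,290),22)),"short backL",w2f(onz("top",Zt(497,497),65)))
w=[((290,400,230),Rt(.8)),((430,300,230),Rt(.3)),((*f2w(-75,200),200),Rt(YAW,np.radians(15))),((*f2w(-75,200),130),Rt(YAW,np.radians(30)))]
pose=None
for x in w: print(np.round(x[0],1),step(*x,pose)); pose=(np.array(x[0]),x[1])
E
```

```text
plug base [ 39.57652592 143.68117445] ring [  44.99744727 -139.91223156] short backL [-92.57687335 -78.04196782]
[290 400 230] [-0.3108  0.8695 -0.0192  0.0001  0.0017  0.6404]
[430 300 230] [ 0.129   0.8505  0.     -0.     -0.      0.6366]
[586.6 214.2 200. ] [ 0.6212  0.6414  0.15   -0.3275 -0.0762  0.5785]
[586.6 214.2 130. ] [ 0.     -0.0906  0.3381 -0.3333 -0.      0.    ]
```

```bash
python3 -m inch '[[[-0.08,0.22,0,0,0,0.16,0],[-0.16,0.44,0,0,0,0.32,0.5],[-0.24,0.66,0,0,0,0.48,1],[-0.31,0.87,-0.02,0,0,0.64,1],[-0.31,0.87,-0.02,0,0,0.64,1],[-0.31,0.87,-0.02,0,0,0.64,1],[-0.31,0.87,-0.02,0,0,0.64,1],[-0.31,0.87,-0.02,0,0,0.64,1],[-0.31,0.87,-0.02,0,0,0.64,1],[-0.31,0.87,-0.02,0,0,0.64,1]]]'
python3 - <<'E'
from h import *
np.set_printoptions(suppress=True)
print(step((430,300,230),Rt(.3)))
E
```

```text
time: 1.35
tool_pos: [290.1, 400.6, 230.7]
tcp_rot: [-3.142, -0.0, 0.801]
contact_force: [0.9, 0.1, 0.2]
grip_width: 0.7
[ 0.1257  0.8527  0.0036 -0.0001 -0.0001  0.6378]
```

```bash
python3 -m inch '[[[0.03,0.21,0,0,0,0.16,1],[0.06,0.42,0,0,0,0.32,1],[0.09,0.63,0,0,0,0.48,1],[0.126,0.853,0.003,0,0,0.638,1],[0.126,0.853,0.003,0,0,0.638,1],[0.126,0.853,0.003,0,0,0.638,1],[0.126,0.853,0.003,0,0,0.638,1],[0.126,0.853,0.003,0,0,0.638,1],[0.126,0.853,0.003,0,0,0.638,1],[0.126,0.853,0.003,0,0,0.638,1]]]'
python3 - <<'E'
from h import *
np.set_printoptions(suppress=True)
print(step((*f2w(-75,200),200),Rt(YAW,np.radians(15))))
E
```

```text
time: 2.6
tool_pos: [430.1, 299.9, 230.2]
tcp_rot: [-3.141, -0.0, 0.3]
contact_force: [0.4, -0.3, -0.9]
grip_width: 0.4
[ 0.621   0.6409  0.1511 -0.3277 -0.0763  0.5782]
```

```bash
python3 -m inch '[[[0.155,0.16,0.038,-0.08,-0.02,0.145,1],[0.31,0.32,0.076,-0.16,-0.04,0.29,1],[0.465,0.48,0.114,-0.24,-0.06,0.43,1],[0.621,0.641,0.151,-0.328,-0.076,0.578,1],[0.621,0.641,0.151,-0.328,-0.076,0.578,1],[0.621,0.641,0.151,-0.328,-0.076,0.578,1],[0.621,0.641,0.151,-0.328,-0.076,0.578,1],[0.621,0.641,0.151,-0.328,-0.076,0.578,1],[0.621,0.641,0.151,-0.328,-0.076,0.578,1],[0.621,0.641,0.151,-0.328,-0.076,0.578,1]]]'
python3 - <<'E'
from h import *
np.set_printoptions(suppress=True)
o=bot.get_obs(); print(o["joint_positions"])
R=Ro.from_euler("xyz",o["tcp_rot"]).as_matrix(); print(R)
print(step((*f2w(-75,200),40),Rt(YAW,np.radians(30))))
E
```

```text
time: 3.85
tool_pos: [586.6, 214.0, 200.2]
tcp_rot: [2.88, -0.001, -0.157]
contact_force: [0.1, -0.8, 0.1]
grip_width: 0.0
[ 0.34325175  0.63769301  1.1362786  -0.23000424  1.49699292  0.53228959]
[[ 0.98769864 -0.15117296 -0.03997668]
 [-0.15636856 -0.95401746 -0.25573336]
 [ 0.00052151  0.25883859 -0.96592045]]
[-0.0007 -0.2082  0.7737 -0.3333 -0.0006 -0.0003]
```

```bash
python3 -m inch '[[[0,-0.04,0.15,-0.08,0,0,1],[0,-0.08,0.3,-0.16,0,0,1],[0,-0.12,0.45,-0.24,0,0,1],[0,-0.17,0.6,-0.333,0,0,1],[0,-0.208,0.774,-0.333,0,0,1],[0,-0.208,0.774,-0.333,0,0,1],[0,-0.208,0.774,-0.333,0,0,1],[0,-0.208,0.774,-0.333,0,0,1],[0,-0.208,0.774,-0.333,0,0,1],[0,-0.208,0.774,-0.333,0,0,1]]]'
python3 - <<'E'
from h import *
import cv2
np.set_printoptions(suppress=True)
for n in("side","top"):
    a=bot.capture(n)[:,:,::-1]
    a=a[120:330,200:440] if n=="side" else a[140:290,200:420]
    cv2.imwrite(f"pics/{n}1.png",cv2.resize(a,None,fx=3,fy=3,interpolation=cv2.INTER_CUBIC))
print(step((*f2w(-75,100),40),Rt(YAW,np.radians(30))))
E
```

```text
time: 5.1
tool_pos: [587.1, 214.0, 40.4]
tcp_rot: [2.619, -0.001, -0.157]
contact_force: [0.1, -0.0, 0.4]
grip_width: 0.3
[-0.0013  0.4323  0.2494 -0.0003 -0.0003 -0.0007]
```

View pics/side1.png

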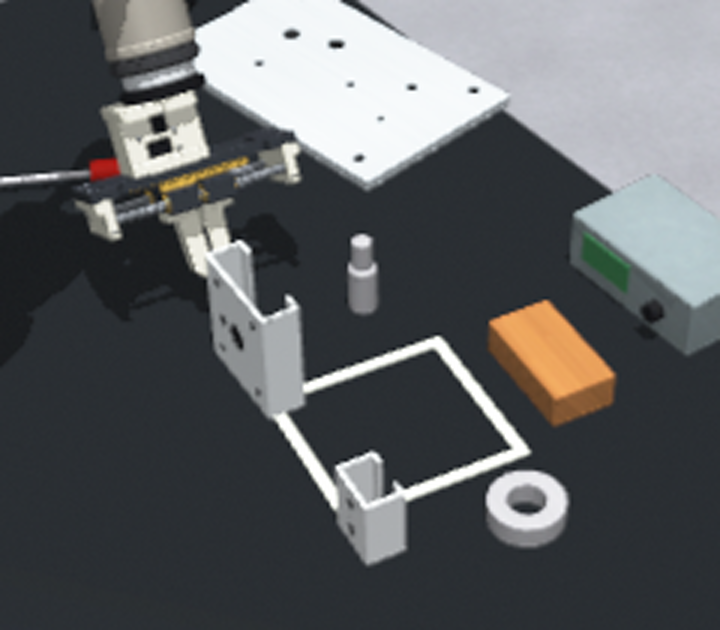

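View pics/top1.png

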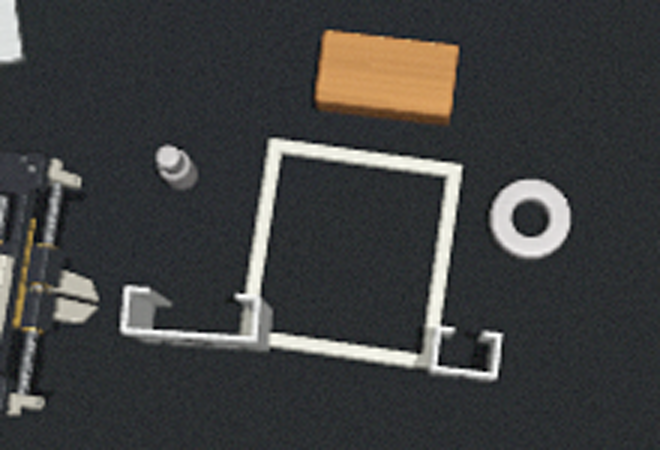

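The side view shows the shut fingertips (zoom 205,265) level with the channel's left wall and clear of it. In the top view the tips are at (98,302), centred on the wall at x≈124 and spanning rows 287–333. The plug gauge stands clear at (178,168). I'll push slowly.

```bash
python3 -m inch '[[[0,0.052,0.03,0,0,0,1],[0,0.104,0.06,0,0,0,1],[0,0.156,0.09,0,0,0,1],[0,0.208,0.12,0,0,0,1],[0,0.251,0.145,0,0,0,1],[0,0.294,0.17,0,0,0,1],[0,0.337,0.195,0,0,0,1],[0,0.381,0.22,0,0,0,1],[0,0.424,0.245,0,0,0,1],[0,0.432,0.249,0,0,0,1]]]'
cat >> h.py <<'E'
def look(k):
    import cv2
    for n in("side","top"):
        a=bot.capture(n)[:,:,::-1]; cv2.imwrite(f"pics/{n}{k}_full.png",a)
        a=a[180:330,240:420] if n=="side" else a[140:290,220:420]
        cv2.imwrite(f"pics/{n}{k}.png",cv2.resize(a,None,fx=4,fy=4,interpolation=cv2.INTER_CUBIC))
E
python3 - <<'E'
from h import *
np.set_printoptions(suppress=True)
look(2); print(w2f(bot.get_obs()["tool_pos"]))
E
```

```text
time: 6.45
tool_pos: [571.0, 114.6, 39.7]
tcp_rot: [2.618, 0.0, -0.158]
contact_force: [0.9, 1.5, 0.9]
grip_width: 0.6
[-74.87977678  99.6366245 ]
```

View pics/side2.png

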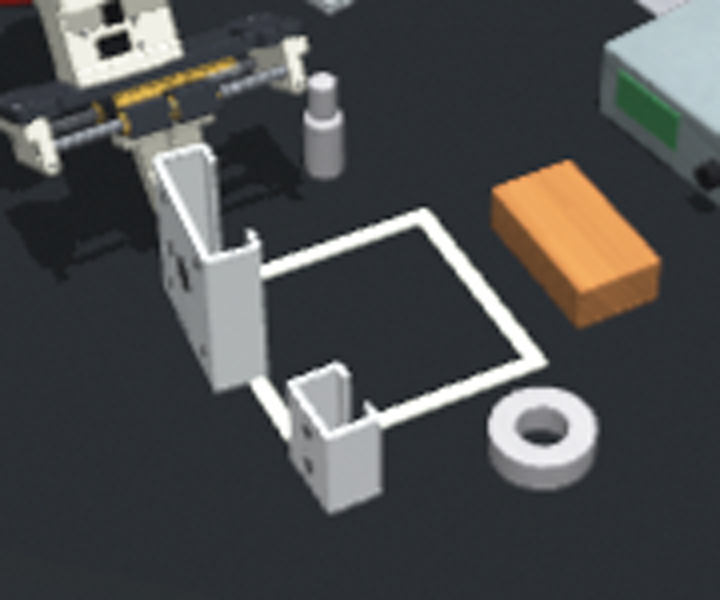

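View pics/top2.png

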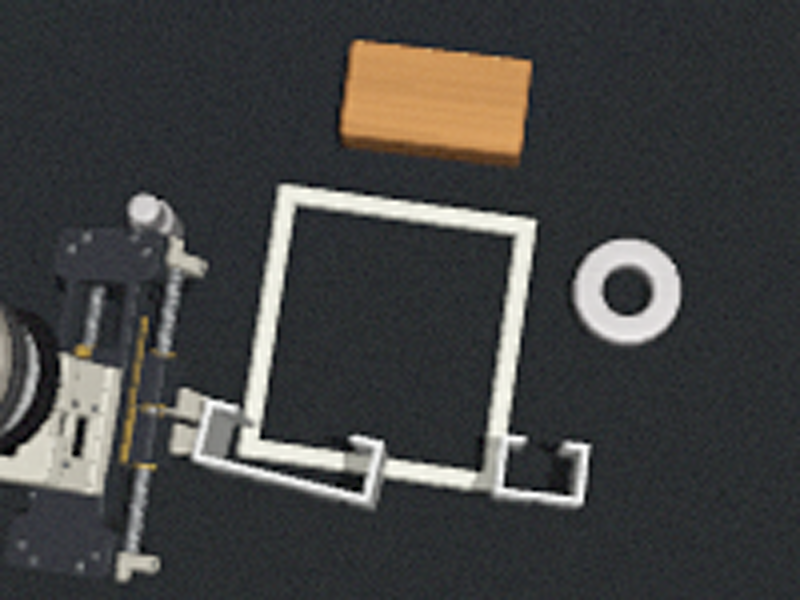

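The channel turned while it slid. In the top zoom its back now runs from (193,462) to (378,505). I'll measure the pose before correcting.

```bash
cat >> h.py <<'E'
def chan(st,tt,z=110):
    # corners backL,backR,frontL,frontR in zoomed pixels, averaged over both views at height z
    W=[]
    for n,Z,q in(("side",Zs,st),("top",Zt,tt)):
        if q is None: continue
        W.append(np.array([w2f(onz(n,Z(*a),z)) for a in q]))
        p=W[-1]; print(n,"ctr",p.mean(0).round(1),"backmid",p[:2].mean(0).round(1),"yaw rel",round(float(np.arctan2(-(p[0]-p[1])[0],(p[0]-p[1])[1])),3), "corners",p.round(0).tolist())
E
python3 - <<'E'
from h import *
chan([(155,156),(206,258),(210,147),(258,240)],[(193,462),(378,508),(206,400),(384,440)])
E
```

```text
side ctr [-83.   39.4] backmid [-99.6  41.4] yaw rel -0.099 corners [[-95.0, 90.0], [-104.0, -7.0], [-62.0, 82.0], [-71.0, -7.0]]
top ctr [-87.2  39.6] backmid [-105.3   39.5] yaw rel -0.097 corners [[-100.0, 92.0], [-110.0, -13.0], [-65.0, 90.0], [-73.0, -11.0]]
```

Run:
```python
from h import *
np.set_printoptions(suppress=True)
for q in((-75,108),(-93,108),(-93,97),(-93,74)): print(q,step((*f2w(*q),40),Rt(YAW,np.radians(30))))
```

```text
(-75, 108) [-0.0006 -0.0355 -0.0221  0.0006  0.0007 -0.0008]
(-93, 108) [-0.0906 -0.0355 -0.022   0.0006  0.0007 -0.0008]
(-93, 97) [-0.0906  0.0121  0.0055  0.0006  0.0007 -0.0008]
(-93, 74) [-0.0905  0.1117  0.063   0.0006  0.0007 -0.0008]
```

```bash
python3 -m inch '[[[0,-0.036,-0.022,0,0,0,1],[-0.045,-0.036,-0.022,0,0,0,1],[-0.09,-0.036,-0.022,0,0,0,1],[-0.09,-0.01,-0.007,0,0,0,1],[-0.09,0.012,0.006,0,0,0,1],[-0.09,0.037,0.02,0,0,0,1],[-0.09,0.062,0.034,0,0,0,1],[-0.09,0.087,0.048,0,0,0,1],[-0.09,0.112,0.063,0,0,0,1],[-0.09,0.112,0.063,0,0,0,1]]]'
python3 - <<'E'
from h import *
np.set_printoptions(suppress=True)
look(3); print(w2f(bot.get_obs()["tool_pos"]))
E
```

```text
time: 7.8
tool_pos: [549.2, 92.1, 40.1]
tcp_rot: [2.617, 0.0, -0.158]
contact_force: [-0.4, 0.8, -0.6]
grip_width: 0.4
[-92.83781331  73.99075375]
```

View pics/side3.png

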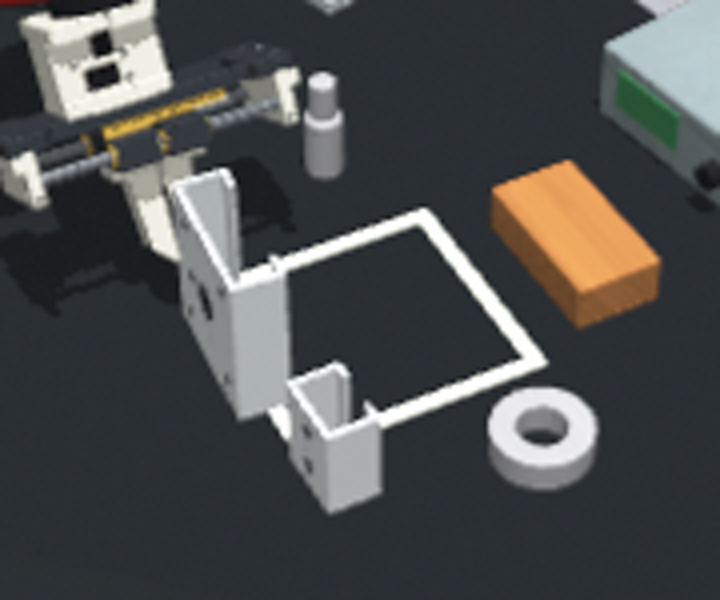

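View pics/top3.png

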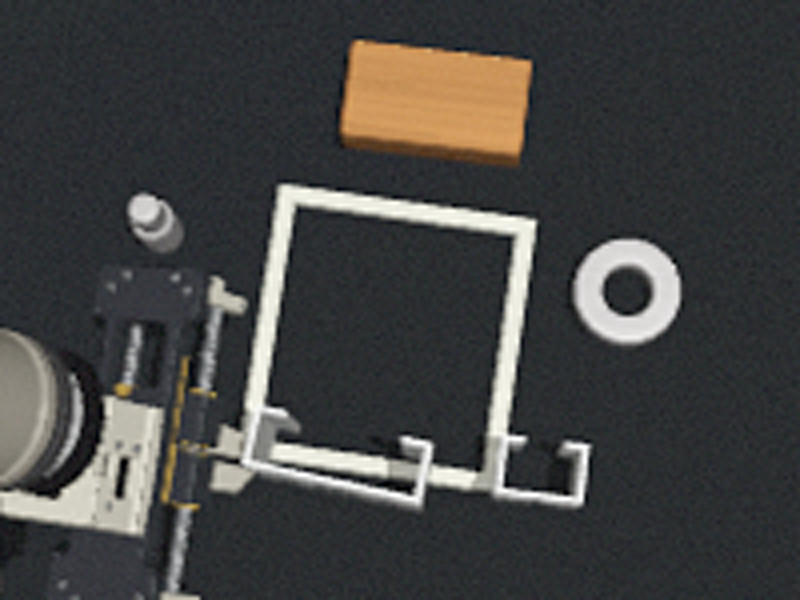

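Run:
```python
from h import *
np.set_printoptions(suppress=True)
chan([(170,186),(233,280),(230,174),(288,266)],[(244,463),(424,506),(252,409),(430,443)])
for q in((-93,59),(-96,58),): print(q,step((*f2w(*q),40),Rt(YAW,np.radians(30))))
```

```text
side ctr [-80.5  12. ] backmid [-98.   14.7] yaw rel -0.005 corners [[-98.0, 60.0], [-98.0, -31.0], [-61.0, 54.0], [-65.0, -35.0]]
top ctr [-84.9  13.6] backmid [-101.2   13.1] yaw rel -0.088 corners [[-97.0, 64.0], [-106.0, -38.0], [-66.0, 64.0], [-71.0, -36.0]]
(-93, 59) [-0.0008  0.0648  0.0377  0.0008  0.0004 -0.0006]
(-96, 58) [-0.0158  0.0691  0.0402  0.0008  0.0004 -0.0006]
```

The two views disagree on yaw because my corner picks are rough, so I'll enlarge the channel.

Run:
```python
import cv2
a=cv2.imread("pics/top3_full.png")[235:275,272:336]; b=cv2.imread("pics/side3_full.png")[218:290,275:330]
cv2.imwrite("pics/t3z.png",cv2.resize(a,None,fx=12,fy=12,interpolation=cv2.INTER_CUBIC))
cv2.imwrite("pics/s3z.png",cv2.resize(b,None,fx=8,fy=8,interpolation=cv2.INTER_CUBIC))
```

```text
(no output)
```

View pics/t3z.png

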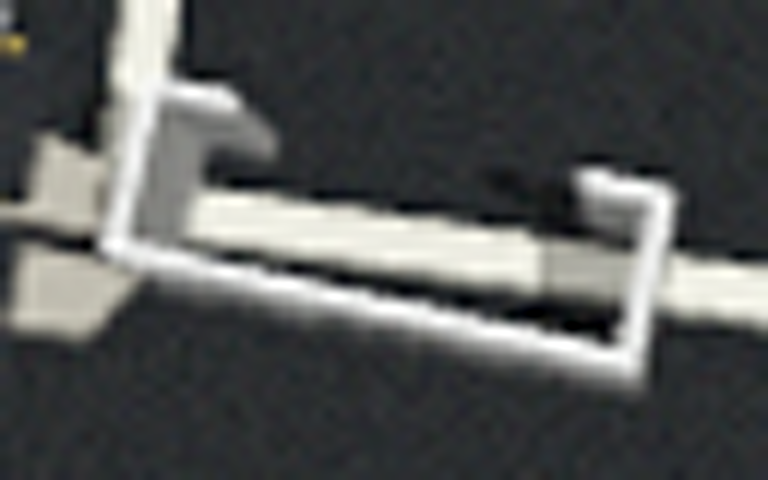

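View pics/s3z.png

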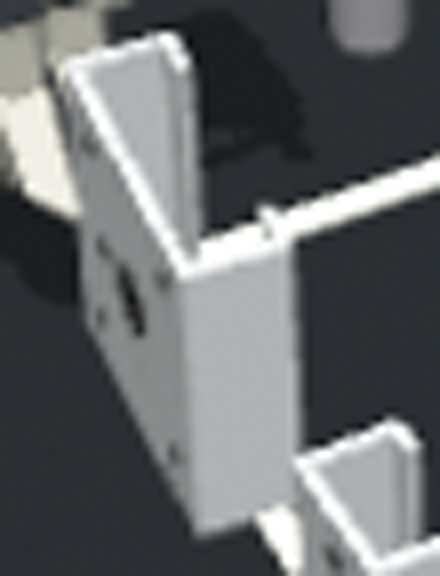

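Run:
```python
from h import *
np.set_printoptions(suppress=True)
T=lambda x,y:((x+.5)/12-.5+272,(y+.5)/12-.5+235)
S=lambda x,y:((x+.5)/8-.5+275,(y+.5)/8-.5+218)
for n,F,L in(("top",T,[(100,248),(640,378),(152,80),(678,192)]),("side",S,[(65,63),(185,272),(178,33),(293,237)])):
    p=np.array([w2f(onz(n,F(*a),110)) for a in L]); print(n,p.round(1).tolist(),p.mean(0),"yaw",-(p[0]-p[1])[0]/(p[0]-p[1])[1])
print("bottom R back/front",w2f(onz("side",S(203,536))),w2f(onz("side",S(302,506))))
# waypoints
c,s=np.cos(-.09),np.sin(-.09)
w=[((*f2w(-95,100),40),Rt(YAW,np.radians(30))),((*f2w(-100,110),200),Rt(YAW+.5,np.radians(10))),((*f2w(-140,40),200),Rt(YAW+1.2,0)),((*f2w(-142,17),88),Rt(YAW-.09+np.pi/2,0))]
pose=None
for x in w: print(np.round(x[0],1),step(*x,pose)); pose=(np.array(x[0]),x[1])
print(step(*w[1]))
```

```text
top [[-96.6, 65.7], [-105.7, -36.2], [-64.5, 61.0], [-70.9, -38.1]] [-84.4181227   13.06982983] yaw -0.09030934072279333
side [[-95.6, 62.0], [-101.3, -36.6], [-59.7, 58.6], [-67.4, -37.8]] [-80.99079817  11.55536274] yaw -0.057840358757258875
bottom R back/front [-101.48904434  -37.97895745] [-69.52975308 -40.5962778 ]
[551.2 118.5  40. ] [-0.0109 -0.1127 -0.0649  0.0008  0.0004 -0.0006]
[547.8 129.2 200. ] [-0.025   0.3567 -0.7178  0.4351  0.2188 -0.6012]
[497.4  66.3 200. ] [-0.3433  0.2081  0.0367  0.2131  0.0778 -0.889 ]
[491.8  43.9  88. ] [-0.1108  0.0324  0.56    0.      0.     -0.3575]
[-0.036   0.2445 -0.7825  0.4358  0.2194 -0.6018]
```

```bash
python3 -m inch '[[[-0.01,-0.06,-0.035,0,0,0,1],[-0.01,-0.113,-0.065,0,0,0,1],[-0.01,-0.113,-0.065,0,0,0,1],[-0.015,-0.03,-0.25,0,0,0,1],[-0.02,0.06,-0.43,0.1,0.05,-0.15,0.5],[-0.03,0.15,-0.6,0.22,0.11,-0.3,0],[-0.036,0.244,-0.782,0.436,0.219,-0.602,0],[-0.036,0.244,-0.782,0.436,0.219,-0.602,0],[-0.036,0.244,-0.782,0.436,0.219,-0.602,0],[-0.036,0.244,-0.782,0.436,0.219,-0.602,0]]]'
python3 - <<'E'
from h import *
np.set_printoptions(suppress=True)
print(step((*f2w(-145,40),200),Rt(YAW+1.2,0)))
E
```

```text
time: 9.15
tool_pos: [547.5, 129.5, 199.1]
tcp_rot: [2.967, 0.002, 0.341]
contact_force: [0.7, -0.0, 0.1]
grip_width: 45.7
[-0.3637  0.1995  0.0312  0.2126  0.0801 -0.8907]
```

```bash
python3 -m inch '[[[-0.09,0.05,0.008,0.05,0.02,-0.2,0],[-0.18,0.1,0.016,0.1,0.04,-0.4,0],[-0.27,0.15,0.023,0.15,0.06,-0.6,0],[-0.364,0.2,0.031,0.213,0.08,-0.89,0],[-0.364,0.2,0.031,0.213,0.08,-0.89,0],[-0.364,0.2,0.031,0.213,0.08,-0.89,0],[-0.364,0.2,0.031,0.213,0.08,-0.89,0],[-0.364,0.2,0.031,0.213,0.08,-0.89,0],[-0.364,0.2,0.031,0.213,0.08,-0.89,0],[-0.364,0.2,0.031,0.213,0.08,-0.89,0]]]'
python3 - <<'E'
from h import *
np.set_printoptions(suppress=True)
print(step((*f2w(-145,17),88),Rt(YAW-.08+np.pi/2,0)))
E
```

```text
time: 10.4
tool_pos: [492.9, 67.0, 200.6]
tcp_rot: [3.141, -0.002, 1.044]
contact_force: [0.4, -0.0, 0.2]
grip_width: 45.9
[-0.1093  0.0392  0.563   0.0008 -0.0025 -0.3686]
```

```bash
python3 -m inch '[[[-0.03,0.01,0.14,0,0,-0.1,0],[-0.06,0.02,0.28,0,0,-0.2,0],[-0.09,0.03,0.42,0,0,-0.3,0],[-0.109,0.039,0.563,0,-0.002,-0.368,0],[-0.109,0.039,0.563,0,-0.002,-0.368,0],[-0.109,0.039,0.563,0,-0.002,-0.368,0],[-0.109,0.039,0.563,0,-0.002,-0.368,0],[-0.109,0.039,0.563,0,-0.002,-0.368,0],[-0.109,0.039,0.563,0,-0.002,-0.368,0],[-0.109,0.039,0.563,0,-0.002,-0.368,0]]]'
python3 - <<'E'
from h import *
np.set_printoptions(suppress=True)
look(4)
c,s=np.cos(-.08),np.sin(-.08)
for d in (30,50,80,90): print(d,step((*f2w(-145+c*d,17+s*d),88),Rt(YAW-.08+np.pi/2,0)))
E
```

```text
time: 11.65
tool_pos: [488.9, 44.3, 88.2]
tcp_rot: [3.141, -0.0, 1.333]
contact_force: [-0.0, 0.3, -0.8]
grip_width: 46.0
30 [ 0.0003  0.15    0.0002  0.0008 -0.0005 -0.0007]
50 [ 0.0004  0.25    0.0003  0.0008 -0.0005 -0.0007]
80 [ 0.0005  0.4     0.0004  0.0008 -0.0005 -0.0007]
90 [ 0.0005  0.45    0.0004  0.0008 -0.0005 -0.0007]
```

View pics/side4.png

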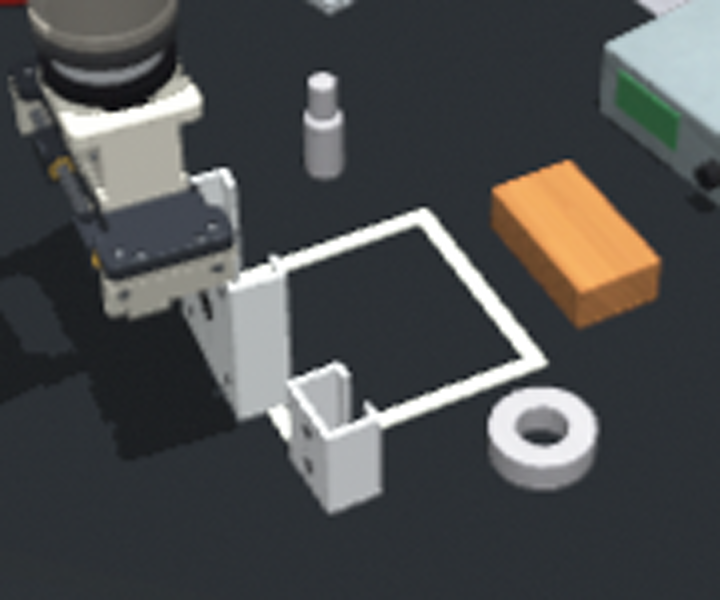

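View pics/top4.png

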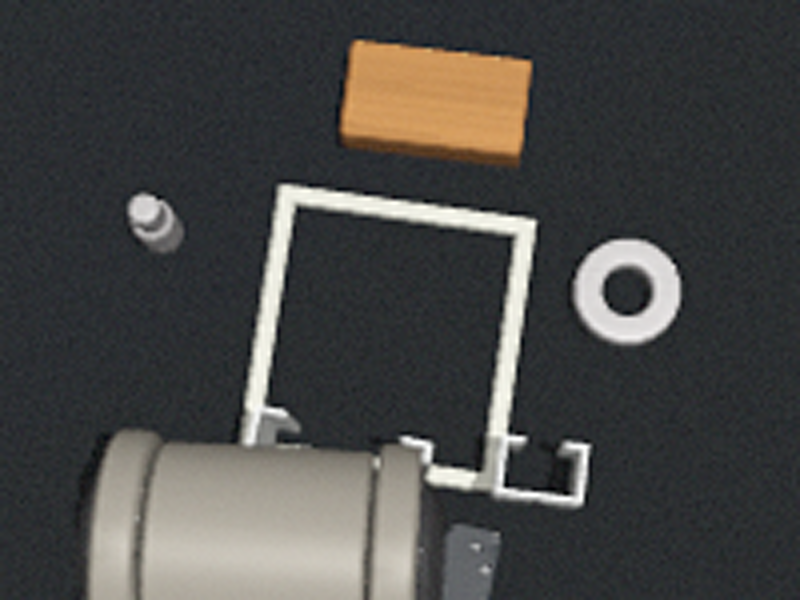

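The channel is still standing where I left it, with its right wall at side zoom (262,340). The gripper is behind its back. Next is the tipping push.

```bash
python3 -m inch '[[[0,0.06,0,0,0,0,0],[0,0.12,0,0,0,0,0],[0,0.16,0,0,0,0,0],[0,0.19,0,0,0,0,0],[0,0.22,0,0,0,0,0],[0,0.25,0,0,0,0,0],[0,0.28,0,0,0,0,0],[0,0.31,0,0,0,0,0],[0,0.33,0,0,0,0,0],[0,0.34,0,0,0,0,0]]]'
python3 - <<'E'
from h import *
look(5)
E
```

```text
time: 13.0
tool_pos: [555.2, 28.2, 88.0]
tcp_rot: [3.141, -0.0, 1.333]
contact_force: [0.0, -0.6, -0.2]
grip_width: 46.0
```

View pics/side5.png

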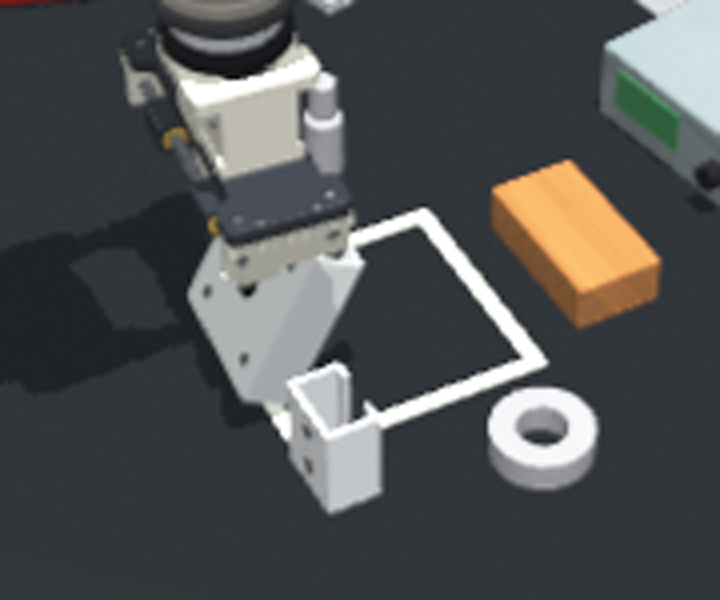

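The channel has tipped a good way, with its back at zoom (265,310) and its right wall sloping to (350,260). I'll push a little further until it falls, then retreat upward.

```bash
python3 -m inch '[[[0,0.03,0,0,0,0,0],[0,0.06,0,0,0,0,0],[0,0.09,0,0,0,0,0],[0,0.1,0,0,0,0,0],[0,0.1,0,0,0,0,0],[0,-0.05,-0.05,0,0,0,0],[0,-0.25,-0.2,0,0,0,0],[0,-0.45,-0.4,0,0,0,0],[0,-0.6,-0.5,0,0,0,0],[0,-0.6,-0.5,0,0,0,0]]]'
python3 - <<'E'
from h import *
look(6)
E
```

```text
time: 14.35
tool_pos: [437.5, 57.0, 189.7]
tcp_rot: [3.138, -0.001, 1.334]
contact_force: [0.7, 0.5, 0.2]
grip_width: 46.1
```

View pics/side6.png

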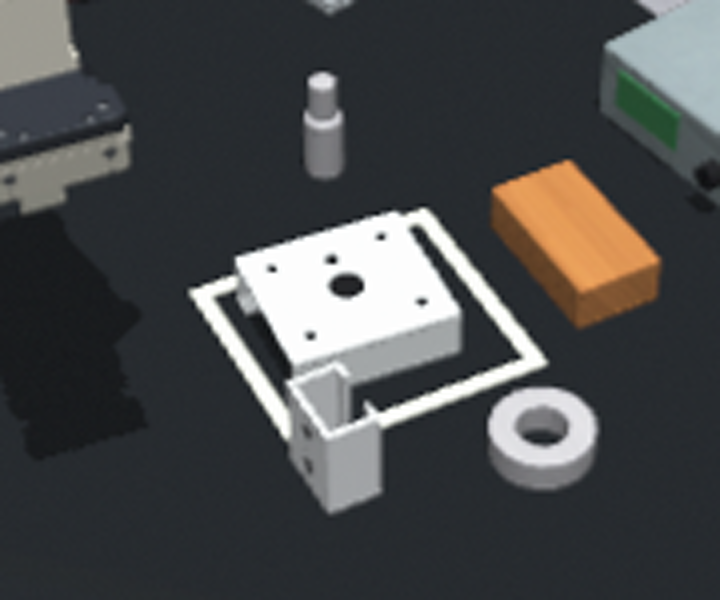

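View pics/top6.png

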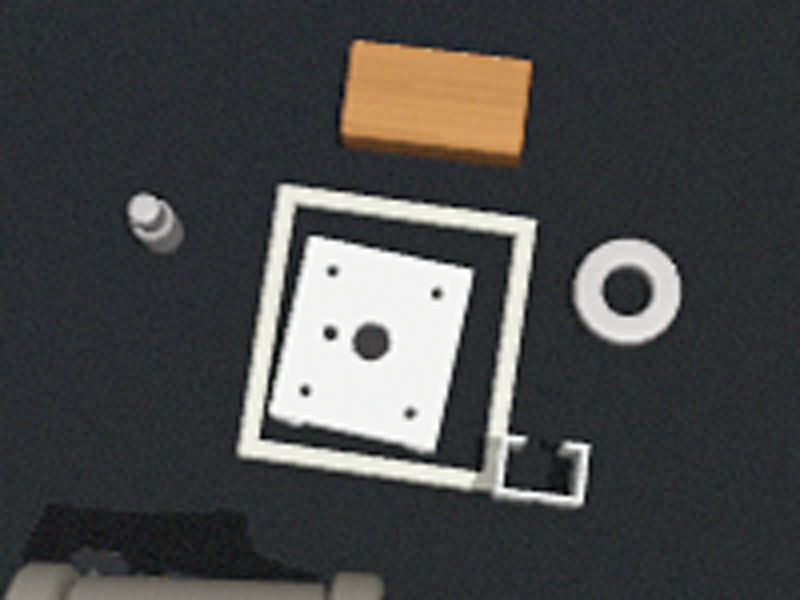

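Both views show the channel lying inside the tape with its holed back up. In the top zoom the corners of the back are (311,236), (473,268), (435,452) and (270,414). I'll check the numbers and the bystanders.

Run:
```python
from h import *
import cv2
np.set_printoptions(suppress=True,precision=1)
print("top"); [print(w2f(onz("top",Zt(*a),34))) for a in((311,236),(473,268),(435,452),(270,414))]
print("side"); [print(w2f(onz("side",Zs(*a),34))) for a in((397,212),(461,316),(296,362),(236,258))]
print("tri heights",tri(Zs(397,212),Zt(311,236)),tri(Zs(461,316),Zt(473,268)),tri(Zs(236,258),Zt(270,414)))
# bystanders: per-pixel change between first and last side views
a=cv2.imread("pics/side0.png").astype(int);b=cv2.imread("pics/side6_full.png").astype(int)
d=abs(a-b).max(2)
for k,(x0,y0,x1,y1) in dict(plug=(312,195,330,227),case=(360,218,408,262),ring=(360,275,392,303),short=(310,270,338,308),bracket=(374,405,420,450),cup=(168,176,200,210)).items(): print(k,(d[y0:y1,x0:x1]>40).sum())
o=bot.get_obs(); print(o["time"],o["contact_force"])
```

```text
top
[48.3 53.8]
[ 42.9 -45.4]
[-69.8 -38.8]
[-61.6  61.8]
side
[50.7 50.4]
[ 41.9 -50.9]
[-64.4 -39.6]
[-58.4  59.2]
tri heights (array([687.6,  49.9,  31.1]), np.float64(3.3497854213556395)) (array([666.1, -47. ,  28. ]), np.float64(0.9315167442950736)) (array([580.1,  74.7,  32.6]), np.float64(3.9256810557887936))
plug 0
case 0
ring 0
short 96
bracket 0
cup 0
14.45 [-0.2  0.3 -0.9]
```

All corners sit at least 13 mm inside the limits in both views. The pixel change near the short channel comes from the fallen channel now behind it. Its own edges, at top zoom (497,497) and (583,505), haven't moved.

Run:
```python
from plant import bot
print(bot.close_job())
```

```text
the job is handed in; nothing more can be done
None
```

The tall channel now lies inside the taped frame with its holed back up, and I handed the job in at about 14.5 s. I slid it along the granite with the shut, tilted fingertips at about 45 mm. With the fingers half open, I then pushed its back at about 88 mm until it tipped over.

- **Slide:** before tipping, the channel stood about 12 mm off the frame's middle line, inside the 25 mm allowed. The first push turned it to about -0.09 rad from the frame. I moved the contact point back, which stopped it turning further but did not straighten it. My readings then disagreed (-0.06 rad in the side view, -0.09 in the top view), so I aligned the tipping push to -0.08.
- **Final position:** in frame coordinates the corners of the back lie between x = -70 and +51 mm and y = -51 and +62 mm, against limits of ±83 and ±78 mm. The two views agree to about 6 mm. Triangulating three corners put the back 28–33 mm up, a little under the nominal 34 mm. I put that down to rough corner picks.
- **Bystanders:** the plug gauge, ring gauge, case, bracket and cup show no pixel change in the side view. 96 pixels changed around the short channel, from the scene behind it; its edges have not moved in the top view. I did not compare the screwdriver, but the arm never came low near it.
- **Robot:** it is clear of everything, with contact force readings at noise level.

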